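# Rock a tight bung out of a power-supply can

### The arm

A 7-joint arm with a two-finger parallel gripper is mounted at the origin on the work surface. World frame = base frame: x ahead of the robot, y to its left, z up, the work surface at z = 0. Lengths are in mm, angles in rad, forces in N, time in s.
With the tool pointing down it reaches from about 400 to 875 mm from the base axis. Payload 19.3 kg.
Tool frame: the origin (TCP) lies at the very end of the fingers, on their centre line; the grasp point (between the pads) lies 19 mm behind it (grip_point_offset is the z of the grasp point in the tool frame, in mm); z points along the fingers, x is the direction in which the jaws open and shut, and the axes are right-handed (so a half turn about z gives the same grasp; the last joint's range is limited). The gripper opens to 85 mm and grips with 20 to 120 N. Pads are 22 mm wide; open, the fingers measure 114 mm over their backs; the gripper's body (76 mm by 85 mm) begins 54 mm behind the grasp point. The pads swing forward as they close: fully open they stand 13 mm farther back than shut.
Start: joints at [1.057, 0.521, -0.036, 1.599, 0.021, 1.021, -0.113], TCP at [268.331, -564.458, 231.291] pointing down, gripper open.
Joint ranges: [-2.91, 2.91], [-0.3, 2.13], [-1.5, 1.42], [0.17, 2.43], [-1.26, 4.41], [0.16, 1.93], [-2.52, 2.52]. Speed limits (rad/s): [1.89, 1.89, 2.39, 2.39, 3.01, 3.01, 3.01].

### API

Orientations are given as a 3x3 rotation matrix whose columns are the frame's x, y, z axes.
In Python, from workcell import movep, movel, goto_joints, open_gripper, clamp, wait, inverse_kinematics, read_state, camera, PlanningError, finish_job, grip_point_offset gives the robot as it stands. Calls block until the motion is done:
- movep(position, orientation): joint-space move of the TCP to a pose.
- movel(position, frame=None, max_speed=150, guard=None): straight line of the TCP; frame=None keeps the orientation; max_speed is the mean speed in mm/s. With guard (N) it stops when the force on the tool has changed by that much, and returns True; else False.
- goto_joints(angles): joint-space move.
- open_gripper() and clamp(): open the fingers fully, or close them until they stop; the grip force is fixed at half the most.
- wait(seconds).
- inverse_kinematics(position, orientation): joint angles nearest the present ones, or None.
- read_state(): the state.
- camera(name): name is "scene" or "top" or "wrist"; returns a dict with "image" (400x640x3 uint8, blue, green, red), "range_z" (400x640 float32, mm along the optical axis (not along the pixel's ray), 0 where there is no reading), "fx", "fy", "cx", "cy" (pixels), "cam_to_world" (4x4, takes a point from camera to world coordinates). Camera axes: x right, y up, looking along -z (the intrinsics and any distortion apply to the point x, -y, -z); pixel columns grow to the right and rows downward; lengths in mm; the calibration is good to about 2 mm. A picture is of the moment at which its call begins.
A pose or a line that the arm cannot do raises PlanningError and nothing moves.
- finish_job(): hands the job in, once; it reports no verdict.
The state is a dict: "time": time; "qpos": joint angles; "qvel": joint speeds; "joint_efforts": joint torques, N m; "eef_pos": TCP position; "tool_rot": TCP orientation; "ft_force": force on the tool from outside, world axes, zero at the start; "torque": the same for the moment, N m; "finger_gap": finger opening in mm.
Only numpy, scipy, OpenCV 4.12 (cv2) and the standard library are available. Lean on these libraries where they do the work, as an engineer would, in place of code of your own. Each camera call takes 0.05 s, during which the arm holds its last target. There are 200 camera calls.

### The job

Open the service port of the small grey power-supply can: its ribbed, tapered bung is stuck in the neck and has to be rocked side to side under a light upward pull until it unseats. It gives only when rocked in the right direction, which must be found by feel; a straight pull lifts the whole can, which must stay down in its cradle. Then set the bung down in the rectangular tray (not the round dish) without dropping it, and leave the other things on the bench where they are.

Things in the scene. Friction and masses are not known exactly. Their poses are not given: they have to be found in the camera images.
- bung_mid (a point): Black ribbed tapered bung with a grey block handle, 76 mm tall, 50 g. Point on its axis half-way up; z up its axis. Its upper half is the handle: 28 x 28 mm, square to this x and y, from this point to 38 mm above it. Just below this point the taper is 36 mm across, its widest. At the start it sits upright in the neck, its underside on the neck's floor, 8 mm of the taper above the rim.
- bung_rib (a point): Point on the bung's axis at the height of its rib, 29 mm below its middle and 9 mm above its underside. The rib is 29 mm in diameter; above it a waist of 22 mm, where two sprung balls hold it, then the taper, widening upwards from 22 to 36 mm; below it a nose narrowing to 19 mm at the flat underside, on which the bung can stand.
- neck (a point): Centre of the round neck's rim on the can, 92 mm above the bench; z up. Bore 42 mm across, 30 mm deep, outside 51 mm. Inside, two sprung balls on opposite sides, in an unseen, unknown direction, press in above the rib. A ball lets its side go once the rib there has risen 6 mm, at 9 to 13 N. A rock of 18 degrees within 45 degrees of their line frees one side, the rock back frees the other.
- can (a joint): How far the can (grey steel box 150 x 130 mm, 46 mm tall, 0.38 to 0.52 kg) has risen out of its cradle, in m: 0 is fully down. It slides straight up freely, only its weight (3.7 to 5.1 N) keeps it down; it cannot move sideways or tilt.
- tray_in (a point): Centre of the inner floor of the rectangular aluminium tray, 4 mm above the bench; x and y along its sides. Inner size 122 mm along x, 102 mm along y, walls 4 mm thick, rim 22 mm above the bench. Fixed to the bench.
- dish: Round steel dish, 100 mm in diameter, 22 mm tall, stands on the bench; not the place for the bung. Origin: centre of its underside.
- meter: Bystander: black multimeter lying on its back, 145 x 75 x 40 mm. Origin: centre of its underside.
- spool: Bystander: solder spool, 54 mm in diameter, 34 mm tall, upright. Origin: centre of its underside.
- valve: Bystander: glass valve standing on its black base, 36 mm in diameter, 80 mm tall. Origin: centre of its underside.
- driver: Bystander: screwdriver lying on the bench, 170 mm long. Origin: centre of its underside.
- capacitor: Bystander: small aluminium capacitor standing upright, 25 mm in diameter, 45 mm tall. Origin: centre of its underside.
- dial_knob: Bystander: black dial knob, 40 mm in diameter, 20 mm tall. Origin: centre of its underside.
- collar: Bystander: flat brass ring, 44 mm in diameter, 8 mm tall. Origin: centre of its underside.
Not all that is in view belongs to the job. Leave any red or turquoise look-alike of the part that bears bung_mid alone.

How it is judged (in metres and radians):
On the way:
1. the bung is out of the neck (its middle more than 42 mm above the rim), with the can down in its cradle (z of bung_mid in the frame of neck above 0.042 m and value of joint can below 0.002 m), for 0.1 s.
At the end, for the whole second after the job is handed in: the bung rests in the rectangular tray, standing or lying (its middle within the inner walls and less than 44 mm above the tray's floor), at rest; the can is down in its cradle (within 2 mm) (x of bung_mid in the frame of tray_in between -0.058 and 0.058 m and y of bung_mid in the frame of tray_in between -0.048 and 0.048 m and z of bung_mid in the frame of tray_in below 0.044 m and linear speed of bung below 0.02 m/s and value of joint can below 0.002 m); the robot touches nothing.
It fails at once if the can is pulled more than 3 mm up out of its cradle (value of joint can above 0.003 m).
It fails at once if the bung is dropped: let go away from the neck with its middle more than 75 mm above the bench (height (world z) of bung_mid above 0.075 m and horizontal distance between bung_mid and neck above 0.05 m and contact force between the fingers and bung below 0.05 N).
It fails at once if a bystander is moved by more than 30 mm (distance of any of dish, meter, spool, valve, driver, capacitor, dial_knob, collar from where it was at the start of the episode above 0.03 m).
It also fails if it takes over 72 s, if anything falls off the work surface, if the arm or the gripper's body presses on something with over 40 N, if the wrist force passes 120 N, or if a joint passes its speed limit or range.

## Working session

There is one attempt and no reset: what is moved stays moved. The work goes in short steps, each a Python script; the robot and the scene stay as the last script left them, time stands still between calls to the robot, and variables do not carry over. Pictures are saved under pics/ and viewed, about 8 in all and at most 12, crops included, and the job is handed in when it is done.

```bash
mkdir -p pics; ls; python3 - <<'E'
from workcell import *
import cv2,numpy as np,pickle
for n in("scene","top"):
    c=camera(n);cv2.imwrite(f"pics/{n}0.png",c["image"]);pickle.dump(c,open(f"pics/{n}0.pkl","wb"))
    print(n,c["fx"],c["cx"],c["cy"],np.round(c["cam_to_world"],3).tolist(),[k for k in c])
s=read_state();print(s["time"],s["ft_force"],s["finger_gap"],grip_point_offset,np.round(s["tool_rot"],3).tolist())
E
```

```text
pics
scene 487.5087695645216 306.515051658667 209.71359842069586 [[-0.064, -0.705, 0.706, 1310.755], [0.998, -0.058, 0.033, 90.538], [0.018, 0.707, 0.707, 849.694], [0.0, 0.0, 0.0, 1.0]] ['image', 'range_z', 'fx', 'fy', 'cx', 'cy', 'cam_to_world']
top 372.72995823252205 328.32712147535887 197.34432617776685 [[0.003, 0.985, -0.172, 374.597], [-1.0, 0.001, -0.015, 18.966], [-0.014, 0.172, 0.985, 1104.101], [0.0, 0.0, 0.0, 1.0]] ['image', 'range_z', 'fx', 'fy', 'cx', 'cy', 'cam_to_world']
0.1 [-0.30238268 -0.83530352  0.74825345] 85.48840996327286 -18.700000000000003 [[0.429, -0.903, -0.0], [-0.903, -0.429, 0.001], [-0.001, 0.0, -1.0]]
```

View pics/scene0.png

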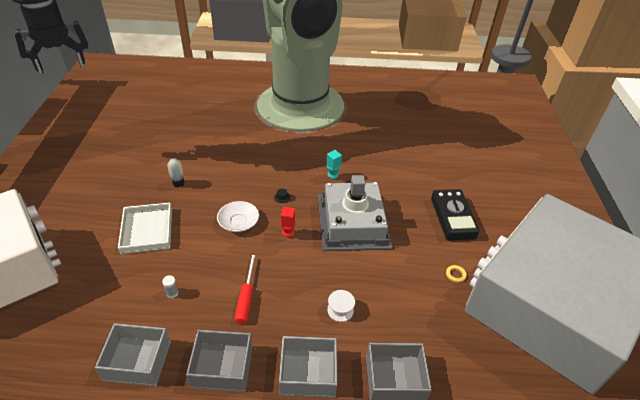

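View pics/top0.png

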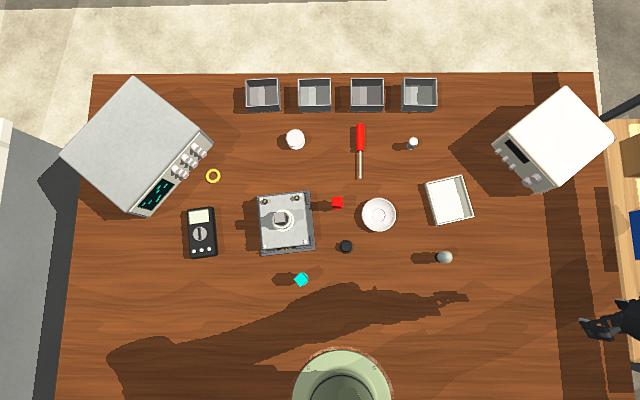

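Scene: grey can with the bung at scene (357,187) / top (283,220). The other candidates are a red look-alike at top (337,203) and a turquoise one at (301,279); only the grey-handled one in the can's neck fits. The rectangular tray is at top (449,200), the round dish at (379,214). I'll measure and confirm in a crop.

```bash
cat > h.py <<'E'
import numpy as np,cv2,pickle
def cloud(c):
    v,u=np.mgrid[:400,:640]; d=c["range_z"]
    P=np.stack([(u-c["cx"])/c["fx"]*d,-(v-c["cy"])/c["fy"]*d,-d,np.ones_like(d)],-1)@np.array(c["cam_to_world"]).T
    P=P[...,:3]; P[d==0]=np.nan; return P
def rect(Q):
    (c,s,a)=cv2.minAreaRect(Q[:,:2].astype(np.float32)); return np.round(c,1),np.round(s,1),round(a,1)
E
python3 - <<'E'
from h import *
for n,(r0,r1,c0,c1),(t0,t1,d0,d1) in (("scene",(165,260,310,400),(190,265,105,185)),("top",(180,265,245,325),(165,235,415,485))):
    c=pickle.load(open(f"pics/{n}0.pkl","rb"));P=cloud(c)
    Q=P[r0:r1,c0:c1].reshape(-1,3)
    for lo,hi in((133,145),(103,130),(86,96),(40,52)):
        q=Q[(Q[:,2]>lo)&(Q[:,2]<hi)]; print(n,lo,hi,len(q),rect(q) if len(q)>3 else'',np.round(np.median(q,0),1))
    T=P[t0:t1,d0:d1].reshape(-1,3)
    for lo,hi in((18,26),(1.5,8)):
        q=T[(T[:,2]>lo)&(T[:,2]<hi)];print(" tray",lo,len(q),rect(q),np.round(np.median(q,0),1))
a=cv2.imread("pics/top0.png")[185:255,250:320];b=cv2.imread("pics/scene0.png")[165:255,312:402]
cv2.imwrite("pics/crop.png",np.hstack([cv2.resize(x,(400,400),interpolation=2) for x in(a,b)]))
E
```

```text
scene 133 145 119 (array([494.3, 164.6]), array([30.6, 26.6]), 2.0) [495.9 164.9 137.5]
scene 103 130 125 (array([502.4, 160.4]), array([36.3, 19.5]), 59.7) [506.3 163.3 117.1]
scene 86 96 124 (array([498.6, 164.1]), array([50.4, 42.2]), 84.3) [506.8 161.3  90.7]
scene 40 52 276 (array([449.8, 159.4]), array([243.4, 129.9]), 6.6) [565.1 150.4  45.6]
 tray 18 353 (array([ 561.4, -318.1]), array([136.7, 110.8]), 12.8) [ 573.6 -317.9   21. ]
 tray 1.5 1877 (array([ 546. , -333.3]), array([269.5, 194.7]), 13.7) [ 554.1 -322.2    3.4]
top 133 145 117 (array([491. , 162.1]), array([27. , 26.9]), 0.0) [490.8 162.  137.6]
top 103 130 25 (array([484.6, 155. ]), array([18.1, 37.2]), 48.7) [479.2 149.5 118.4]
top 86 96 77 (array([490.7, 161.5]), array([47.4, 48. ]), 45.4) [485.3 154.8  91.1]
top 40 52 22 (array([464.7, 120.9]), array([ 76.6, 177.4]), 57.0) [421.2 115.6  47.6]
 tray 18 238 (array([ 557.7, -320.8]), array([130.9, 110.9]), 12.4) [ 559.2 -319.5   21.4]
 tray 1.5 1902 (array([ 562.2, -328.2]), array([214.9, 209.8]), 89.8) [ 558.9 -326.7    3.4]
```

View pics/crop.png

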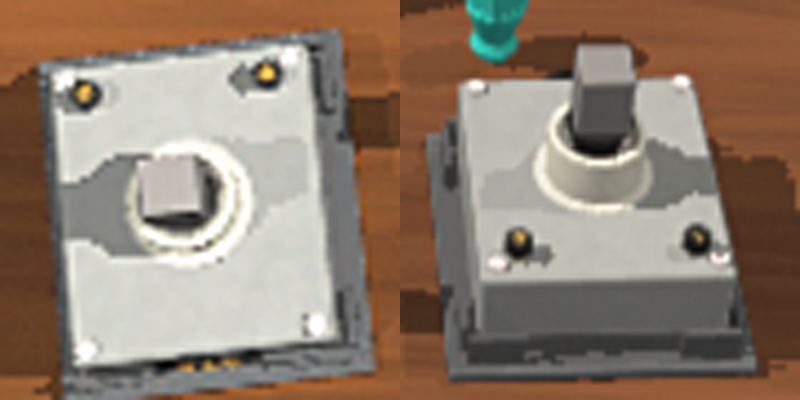

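Crop: the grey-handled bung stands in the cream neck (top crop 170,187; scene crop 603,95), and red and turquoise are excluded. Next: hover above it for a wrist view, check IK for the rocked poses, and measure the force-reading bias when tilted.

```bash
cat >> h.py <<'E'
from scipy.spatial.transform import Rotation as R
def down(yaw):  # tool z down, tool x at yaw
    c,s=np.cos(yaw),np.sin(yaw); return np.array([[c,s,0],[s,-c,0],[0,0,-1.]])
def tilt(dirn,ang): # lean the top towards direction dirn (rad) by ang
    return R.from_rotvec(ang*np.array([-np.sin(dirn),np.cos(dirn),0])).as_matrix()
E
python3 - <<'E'
from workcell import *
from h import *
for yaw in np.radians([5,95,-85,-175]):
    ok=[inverse_kinematics([493,163,210],down(yaw))]
    for d in range(4):
        for a in(22,):
            T=tilt(yaw+d*np.pi/2,np.radians(a)); p=np.array([493,163,70])+T@[0,0,45]
            ok.append(inverse_kinematics(p,T@down(yaw)))
    print(np.degrees(yaw),[None if q is None else np.round(q,2).tolist() for q in ok])
E
```

```text
5.0 [[0.14, 0.47, -0.77, 1.87, 0.4, 0.96, -0.72], [0.02, 0.8, -0.6, 1.6, 0.28, 1.23, -0.57], [-0.24, 0.69, -0.61, 1.84, 0.75, 1.13, -1.17], [-0.52, 0.42, -0.05, 2.32, 1.3, 0.2, -1.73], [0.3, 0.62, -0.63, 2.0, -0.06, 0.56, -0.09]]
95.0 [[0.29, 0.55, -1.0, 1.86, 0.54, 1.03, 0.72], [-0.11, 0.76, -0.82, 1.84, 0.86, 1.23, 0.31], [-0.16, 0.45, -0.49, 2.3, 1.38, 0.39, -0.21], [0.38, 0.65, -0.74, 2.0, 0.08, 0.57, 1.36], [0.16, 0.89, -0.86, 1.59, 0.46, 1.3, 0.85]]
-85.0 [[-0.01, 0.43, -0.55, 1.88, 0.28, 0.91, -2.18], [0.11, 0.57, -0.37, 2.01, -0.35, 0.57, -1.39], [-0.2, 0.74, -0.25, 1.61, 0.05, 1.17, -1.93], [-0.93, 0.66, 0.38, 1.88, 0.13, 0.83, -2.19], None]
-175.0 [[0.43, 0.69, -1.27, 1.86, 0.73, 1.16, 2.13], [0.13, 0.54, -0.87, 2.29, 1.43, 0.59, 1.35], [-0.34, 0.57, 0.24, 2.04, -0.84, 0.72, -2.5], [-1.0, 1.24, 1.32, 1.65, -1.02, 1.62, -2.51], [0.12, 1.01, -1.28, 1.82, 1.11, 1.57, 1.7]]
```

```bash
python3 - <<'E'
from workcell import *
from h import *
yaw=np.radians(5)
movep([460,155,290],down(yaw))
s=read_state();print(s["time"],s["eef_pos"],s["ft_force"])
c=camera("wrist");pickle.dump(c,open("pics/w.pkl","wb"));cv2.imwrite("pics/w.png",c["image"])
P=cloud(c).reshape(-1,3);P=P[np.hypot(P[:,0]-493,P[:,1]-163)<60]
for lo,hi in((133,145),(86,96)):
    q=P[(P[:,2]>lo)&(P[:,2]<hi)];print(lo,len(q),rect(q) if len(q)>3 else'',np.round(np.median(q,0),1))
E
```

```text
2.7417 [460.32379689 154.26851238 289.84330638] [-0.12262026  0.33195133 -0.34683782]
133 701 (array([493. , 165.8]), array([27.6, 27.3]), 5.7) [492.7 166.4 139.7]
86 344 (array([491.7, 168.9]), array([50.3, 43.1]), 21.4) [483.2 176.5  93.5]
```

View pics/w.png

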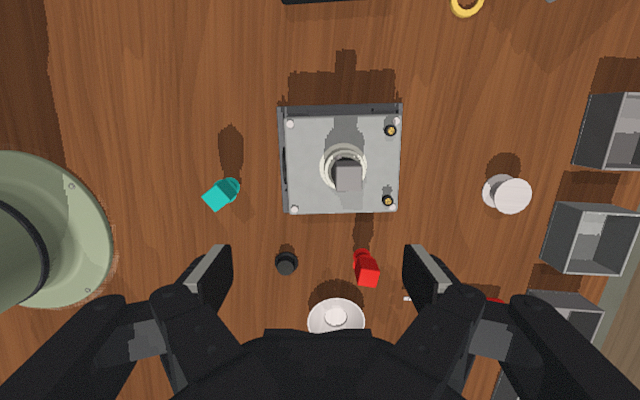

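Wrist view: grey handle at (348,178) in the neck, square, yaw 5.7°, centre about (493,164). Fingers are clear of everything. Now a short tilt-bias check in the air, then grasp.

```bash
python3 - <<'E'
from workcell import *
from h import *
yaw=np.radians(5.7);D=down(yaw);B=np.array([492.8,164.2])
movep([*B,200],D)
for d in(0,1):
    T=tilt(yaw+d*np.pi/2,np.radians(18));movep([*B,200],T@D);wait(.2);print(d,np.round(read_state()["ft_force"],2))
movep([*B,180],D);wait(.2);s=read_state();print(s["ft_force"])
g=movel([*B,107],D,max_speed=60,guard=6);s=read_state();print(g,s["eef_pos"],s["ft_force"])
if not g:
    clamp();wait(.2);s=read_state();print(s["time"],s["finger_gap"],s["eef_pos"],s["ft_force"],s["torque"])
E
```

```text
0 [-0.18  0.72  0.21]
1 [-0.29  0.07 -0.31]
[ 0.13230848 -1.216539    0.43901727]
False [493.00022909 164.2676743  107.31923815] [ 0.29644968  1.09623915 -0.11373752]
7.425 27.20725921879944 [492.90043143 164.25992537 107.22086899] [-1.38125435  0.40714077  5.72915347] [-0.18681532  0.32511963  0.00083414]
```

```bash
cat >> h.py <<'E'
from workcell import *
YAW=np.radians(5.7); E0=np.array([492.9,164.26,107.22]); U0=np.array([492.9,164.26,62.]); H0=22.
def pose(d,a,lift):  # d deg from jaw axis, a signed deg
    t=YAW+np.radians(d); ar=np.radians(a); T=tilt(t,ar)
    u=U0+[0,0,H0]-T@[0,0,H0]; u[2]=62+9.5*abs(np.sin(ar))+lift
    return u+T@(E0-U0), T@down(YAW)
def F():
    L=[]
    for _ in range(4): wait(.012); s=read_state(); L.append([*s["ft_force"],*s["torque"]])
    return np.mean(L,0),s
def rock(d,a0,a1,lift,lo=-1.5,hi=7,step=3,speed=25):
    n=max(1,int(round(abs(a1-a0)/step)))
    for a in np.linspace(a0,a1,n+1)[1:]:
        movel(*pose(d,a,lift),max_speed=speed)
        for k in range(4):
            f,s=F()
            if f[2]<lo: lift-=.4
            elif f[2]>hi: lift+=.4
            else: break
            movel(*pose(d,a,lift),max_speed=10)
        print(f"t{s['time']:.1f} d{d} a{a:.1f} lift{lift:.1f} F",np.round(f[:3],1),"M",np.round(f[3:],2),"gap%.1f"%s["finger_gap"],flush=True)
        if f[2]<-3: print("PULL"); break
    return lift
E
python3 - <<'E'
from h import *
rock(0,0,12,0)
E
```

```text
t7.7 d0 a3.0 lift0.0 F [1.  0.4 2.3] M [ 0.02 -0.32  0.01] gap27.3
t8.0 d0 a6.0 lift0.0 F [ 0.9 -1.2  1.4] M [-0.28 -0.33  0.04] gap27.1
t8.3 d0 a9.0 lift0.0 F [ 1.1 -2.5  0.3] M [-0.74 -0.51  0.11] gap27.1
t8.8 d0 a12.0 lift-0.4 F [ 3.1 -3.6 -0.8] M [-0.97 -1.21  0.2 ] gap27.1
```

```bash
python3 - <<'E'
from h import *
rock(0,12,20,-.4,step=2)
E
```

```text
t9.1 d0 a14.0 lift-0.4 F [ 1.4 -4.6  1.1] M [-1.2  -0.57  0.32] gap27.5
t9.4 d0 a16.0 lift-0.4 F [-0.  -4.  -1.3] M [-1.01 -0.45  0.3 ] gap27.1
t9.7 d0 a18.0 lift-0.4 F [ 2.5 -5.6  0.8] M [-1.25 -0.89  0.48] gap27.3
t10.0 d0 a20.0 lift-0.4 F [ 0.4 -5.3 -0.3] M [-1.34 -0.47  0.53] gap27.2
```

```bash
python3 - <<'E'
from h import *
rock(0,20,0,-.4,lo=-2.6,hi=-.6,step=4)
E
```

```text
t10.3 d0 a16.0 lift-0.4 F [ 1.7 -3.  -1. ] M [-0.69 -0.84  0.23] gap27.1
t10.8 d0 a12.0 lift0.0 F [ 1.3 -5.  -1. ] M [-1.27 -0.6   0.25] gap27.0
t11.1 d0 a8.0 lift0.0 F [ 0.2 -3.6 -2.2] M [-0.84 -0.32  0.15] gap27.1
t11.4 d0 a4.0 lift0.0 F [ 0.3 -0.2 -0.7] M [-0.1  -0.13  0.01] gap27.2
t12.5 d0 a0.0 lift1.2 F [-0.5  1.  -0.7] M [ 0.2   0.1  -0.01] gap27.0
```

```bash
python3 - <<'E'
from h import *
rock(0,0,-21,1.2,lo=-2.6,hi=-.6,step=3)
E
```

```text
t12.8 d0 a-3.0 lift1.2 F [-0.   0.8 -1.3] M [ 0.14  0.12 -0.01] gap27.1
t13.1 d0 a-6.0 lift1.2 F [-1.3  3.7 -2.5] M [0.94 0.59 0.1 ] gap27.5
t14.2 d0 a-9.0 lift-0.4 F [-1.5  4.7 -4.6] M [1.26 0.88 0.18] gap27.1
PULL
```

Lateral forces when rocking along x are mainly ∓y and flip with the rock, so the ball line lies near world 105–120°. I'll go back to upright and rock along that line.

```bash
python3 - <<'E'
from h import *
l=rock(0,-9,0,-.8,lo=-2,hi=6,step=4.5)
l=rock(110,0,21,0,lo=-1.5,hi=7,step=3)
E
```

```text
t15.0 d0 a-4.5 lift-0.4 F [2.  3.8 1.4] M [ 0.89 -0.51  0.07] gap26.8
t15.6 d0 a0.0 lift0.0 F [-0.3 -0.4  4.9] M [-0.15  0.13  0.01] gap27.6
t15.9 d110 a3.0 lift0.0 F [ 0.1  0.  -0.7] M [0.04 0.02 0.03] gap27.1
t16.2 d110 a6.0 lift0.0 F [ 0.8 -0.4 -0.2] M [ 0.02 -0.04  0.  ] gap27.5
t16.5 d110 a9.0 lift0.0 F [-0.9  0.7 -0.7] M [ 0.34  0.22 -0.01] gap27.0
t16.7 d110 a12.0 lift0.0 F [-0.4  2.1 -1.2] M [0.9  0.36 0.03] gap26.7
t17.3 d110 a15.0 lift-0.4 F [-2.1  4.4  2.2] M [1.35 0.68 0.02] gap27.4
t17.6 d110 a18.0 lift-0.4 F [-1.1  1.1  6.8] M [0.26 0.36 0.01] gap27.1
t18.2 d110 a21.0 lift0.0 F [ 1.4 -0.1  5.7] M [-0.03 -0.23  0.05] gap27.0
```

A clear snap: the moment rose to 1.35 at 15° and dropped to 0.26 at 18°, so one side is free. Now the rock back under a light pull.

```bash
python3 - <<'E'
from h import *
l=rock(110,21,0,0.4,lo=-2.4,hi=-.6,step=3.5)
E
```

```text
t18.4 d110 a17.5 lift0.4 F [ 0.2  2.6 -2.3] M [1.11 0.11 0.12] gap27.4
t19.0 d110 a14.0 lift0.0 F [ 1.7 -0.5 -1.1] M [ 0.35 -0.28  0.09] gap27.0
t19.3 d110 a10.5 lift0.0 F [ 2.  -1.2 -1.3] M [-0.12 -0.38  0.03] gap27.1
t20.4 d110 a7.0 lift0.0 F [ 5.3 -5.4 -2.6] M [-1.33 -1.15  0.04] gap27.4
t21.2 d110 a3.5 lift-0.4 F [ 5.3 -6.6 -1.5] M [-1.67 -1.3   0.  ] gap27.5
t22.4 d110 a0.0 lift-0.4 F [ 7.9 -3.8 -2.4] M [-1.12 -2.07 -0.02] gap27.1
```

```bash
python3 - <<'E'
from h import *
f,s=F();print(np.round(f,2),s["eef_pos"],pose(110,0,-.4)[0],np.degrees(R.from_matrix(s["tool_rot"]@down(YAW).T).as_rotvec()))
a=camera("scene")["image"][120:230,300:430]
w=camera("wrist");P=cloud(w);cv2.imwrite("pics/b.png",np.hstack([cv2.resize(a,(400,400),interpolation=2),cv2.resize(w["image"][100:400,170:470],(400,400))]))
E
```

```text
[ 6.31 -5.17  4.04 -1.37 -1.63 -0.02] [493.58370996 164.50093016 107.23233395] [492.9  164.26 106.82] [-0.08423841 -0.11385882  0.0480964 ]
```

View pics/b.png

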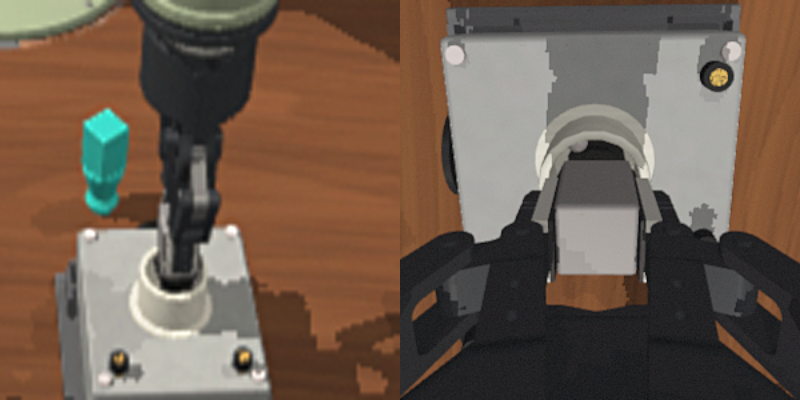

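The wrist crop shows a silver ball at (578,145), on the +y/−x side, which agrees with the found line. The settled Fz is +4, so the readings taken during motion had lagged. I'll add settling time and continue back with the pull.

```bash
sed -i 's/    for _ in range(4): wait(.012)/    wait(.1)\n    for _ in range(6): wait(.012)/' h.py; python3 - <<'E'
from h import *
l=rock(110,0,-12,0,lo=-2.4,hi=0,step=4)
E
```

```text
t24.4 d110 a-4.0 lift0.0 F [ 5.3 -7.1  2.8] M [-1.94 -1.31 -0.05] gap27.3
t25.0 d110 a-8.0 lift0.0 F [ 4.5 -5.3 -2. ] M [-1.63 -1.35 -0.07] gap27.5
t25.4 d110 a-12.0 lift0.0 F [ 2.8 -2.1 -0.6] M [-0.83 -0.81 -0.08] gap27.0
```

```bash
python3 - <<'E'
from h import *
l=rock(110,-12,-21,0,lo=-2.4,hi=0,step=3)
E
```

```text
t26.2 d110 a-15.0 lift0.4 F [-0.4 -0.6 -1.3] M [-0.63 -0.18  0.08] gap27.2
t27.8 d110 a-18.0 lift2.0 F [-5.  -1.3  4.1] M [-0.42  1.16  0.39] gap27.3
t29.7 d110 a-21.0 lift3.6 F [ 0.6 -3.5  6.2] M [-0.64 -0.03  0.14] gap27.0
```

```bash
python3 - <<'E'
from h import *
a,l=-21,3.6
for i in range(10):
    l+=1; movel(*pose(110,a,l),max_speed=15); f,s=F()
    print(f"t{s['time']:.1f} l{l:.1f}",np.round(f,2))
    if f[2]<-2.6: break
E
```

```text
t30.3 l4.6 [ 2.34 -4.66  4.61 -1.04 -0.41  0.01]
t30.7 l5.6 [ 1.12 -3.86  2.43 -1.05 -0.32  0.08]
t31.1 l6.6 [-0.23 -3.2  -0.14 -1.09 -0.09  0.16]
t31.5 l7.6 [-0.57 -2.02 -4.91 -1.23 -0.13  0.17]
```

Pull at lift 7.6 with the A side only 5.6 mm up means the second ball (B) is free, but the first side was pushed back under its ball. I'll rock over again, pivoting on B's rib held above its ball.

```bash
cat > r2.py <<'E'
from h import *
import sys
def liftB(a,rB):
    s=np.sin(np.radians(a)); return max(0,rB+14.5*s+9*(1-np.cos(np.radians(a)))-9.5*abs(s))
def sweep(angles,rB):
    for a in angles:
        movel(*pose(110,a,liftB(a,rB)),max_speed=30)
        for k in range(4):
            f,s=F()
            if f[2]<-2.2: rB-=.5
            elif f[2]>3.5: rB+=.5
            else: break
            movel(*pose(110,a,liftB(a,rB)),max_speed=15)
        print(f"t{s['time']:.1f} a{a} rB{rB:.1f} lift{liftB(a,rB):.1f}",np.round(f,2),flush=True)
        if f[2]<-3.2: print("PULL");break
    return rB
E
python3 - <<'E'
from r2 import *
movel(*pose(110,-21,5),max_speed=30)
movel(*pose(110,-18,2),max_speed=30)
sweep([-14,-10,-6,-2],7)
E
```

```text
t32.4 a-14 rB7.0 lift1.5 [ 0.63 -2.84  0.11 -0.99 -0.31  0.08]
t34.0 a-10 rB5.0 lift1.0 [ 0.98 -2.82 -5.4  -1.21 -0.5  -0.  ]
PULL
```

```bash
python3 - <<'E'
from h import *
f,s=F();print(np.round(f,2))
for l in(0.2,-.6,-1.4):
    movel(*pose(110,-10,l),max_speed=20);f,s=F();print(s["time"],l,np.round(f,2))
    if f[2]>0:break
w=camera("wrist");cv2.imwrite("pics/c.png",w["image"][60:360,150:550]*1)
a=camera("scene");pickle.dump(a,open("pics/c.pkl","wb"))
cv2.imwrite("pics/c.png",np.hstack([cv2.resize(a["image"][150:220,325:395],(400,400),interpolation=2),cv2.resize(w["image"][130:330,220:420],(400,400),interpolation=2)]))
E
```

```text
[ 3.11 -1.91 -5.71 -0.99 -0.97 -0.07]
34.8083 0.2 [ 0.42 -1.98 -4.15 -0.96 -0.26  0.04]
35.2083 -0.6 [-1.92 -2.9   5.56 -0.97  0.47  0.12]
```

View pics/c.png

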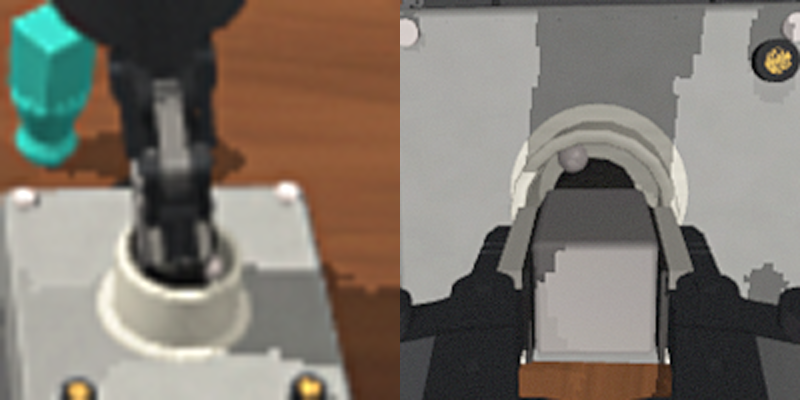

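```bash
cat > r3.py <<'E'
from h import *
SH=2.0
dirB=np.array([np.cos(YAW+np.radians(110)),np.sin(YAW+np.radians(110)),0])
def poseA(a,rA):   # pivot on rib A (side -dirB) held at rise rA
    s=np.sin(np.radians(a)); uz=rA-14.5*s+9*(1-np.cos(np.radians(a)))
    p,T=pose(110,a,uz-9.5*abs(s)); return p-dirB*SH*np.clip((20-a)/10,0,1),T
def sweepA(angles,rA,target=-2.,speed=30):
    for a in angles:
        movel(*poseA(a,rA),max_speed=speed)
        for k in range(3):
            f,s=F(); e=f[2]-target
            if abs(e)<1.2: break
            rA+=np.clip(e/14,-.8,.5); movel(*poseA(a,rA),max_speed=15)
        print(f"t{s['time']:.1f} a{a} rA{rA:.1f}",np.round(f,2),flush=True)
        if f[2]<-3.8: print("PULL");break
    return rA
E
python3 - <<'E'
from r3 import *
movel(*pose(110,0,-.4),max_speed=40)
l=rock(110,0,14,-.3,lo=-2.2,hi=7,step=7,speed=40)
l=rock(110,14,22,l,lo=-2.2,hi=8,step=4,speed=30)
f,s=F();print(np.round(f,2))
E
```

```text
t36.2 d110 a7.0 lift-0.3 F [-1.3  2.2 -0.9] M [ 0.87  0.36 -0.01] gap27.2
t36.7 d110 a14.0 lift-0.3 F [2.3 1.5 1.1] M [ 0.61 -0.36  0.17] gap27.2
t37.1 d110 a18.0 lift-0.3 F [0.5 0.6 5.8] M [ 0.25 -0.04  0.1 ] gap27.0
t37.9 d110 a22.0 lift0.1 F [ 3.2 -2.9  5.6] M [-0.68 -0.63  0.07] gap27.0
[ 2.95 -2.93  6.06 -0.68 -0.63  0.07]
```

```bash
python3 - <<'E'
from r3 import *
sweepA([16,11,7,4,1],8.0)
E
```

```text
t38.5 a16 rA8.0 [-0.61  3.7  -1.25  1.21  0.38  0.07]
t38.9 a11 rA8.0 [-0.39  2.67 -1.32  0.81  0.15  0.04]
t40.1 a7 rA7.3 [-2.81  2.   -5.58  0.69  0.82 -0.04]
PULL
```

```bash
python3 - <<'E'
from r3 import *
for r in(6.5,5.8,5.2,4.6,4.0):
    movel(*poseA(7,r),max_speed=30);f,s=F();print(s["time"],r,np.round(f,2))
    if f[2]>-2.5:break
E
```

```text
40.7333 6.5 [-1.93  2.7  -5.27  0.95  0.57 -0.03]
41.1333 5.8 [-1.36  3.03 -5.26  1.07  0.45 -0.01]
41.5333 5.2 [-2.34  4.24 -5.39  1.37  0.71  0.04]
41.9333 4.6 [-3.09  5.37 -5.38  1.6   0.87 -0.01]
42.3333 4.0 [-3.07  4.91 -4.45  1.49  0.93 -0.01]
```

Constant −5.3 N over several mm looks like the can's weight. I'll check the can's height by depth difference against the first image, then lower further.

```bash
cat >> h.py <<'E'
_b=None
def canlift():
    global _b
    if _b is None:
        _b=[]
        for n in("scene","top"):
            c=pickle.load(open(f"pics/{n}0.pkl","rb"));_b.append(cloud(c)[...,2])
    o=[]
    for n,z0 in zip(("scene","top"),_b):
        c=camera(n);P=cloud(c);z=P[...,2];m=(np.abs(z0-46)<5)&(np.abs(z-46)<8)&(np.hypot(P[...,0]-493,P[...,1]-164)<95)&(np.hypot(P[...,0]-493,P[...,1]-164)>32)
        o.append((round(float(np.median((z-z0)[m])),2),int(m.sum())))
    return o
E
python3 - <<'E'
from r3 import *
print("before",canlift())
for r in(3.4,2.8):
    movel(*poseA(7,r),max_speed=30);f,s=F();print(s["time"],r,np.round(f,2),canlift())
    if f[2]>-1:break
E
```

```text
before [(-0.06, 177), (-1.31, 3)]
42.8333 3.4 [-1.4   4.29 -5.61  1.38  0.49  0.02] [(-0.07, 181), (0.06, 3)]
43.3333 2.8 [-1.31  3.75 -3.67  1.21  0.53  0.02] [(0.0, 180), (0.06, 3)]
```

The can is down, so that was not it lifting. Comparing the two wrist crops, the handle has turned in the pads about the jaw axis, so the torsional grip slipped. I'll regrip turned 90° so the jaw axis lies along the rocking line.

```bash
python3 - <<'E'
from r3 import *
import h
movel(*pose(110,0,0),max_speed=60)
open_gripper()
h.YAW=np.radians(95.7); D=down(h.YAW)
movel([*E0[:2],148],max_speed=150)
movep([*E0[:2],148],D)
g=movel([*E0[:2],107.2],D,max_speed=120,guard=10)
s=read_state();print(s["time"],g,s["eef_pos"])
clamp();f,s=F();print(s["time"],np.round(f,2),s["finger_gap"],s["eef_pos"])
E
```

```text
46.5417 False [492.78311666 164.59234037 107.3058589 ]
47.25 [-1.17 -0.93  5.9  -0.25  0.22 -0.  ] 27.444740369267816 [493.07278045 164.28434984 107.59498132]
```

```bash
sed -i 's/^YAW=np.radians(5.7)/YAW=np.radians(95.7)/;s/; YAW=np.radians(5.7)/; YAW=np.radians(95.7)/' h.py; sed -i 's/radians(110)/radians(20)/g;s/pose(110/pose(20/' r3.py; grep -n "YAW=" h.py; python3 - <<'E'
from r3 import *
l=rock(20,0,10,0,lo=-2.2,hi=8,step=10,speed=45)
l=rock(20,10,20,l,lo=-2.2,hi=8,step=5,speed=45)
E
```

```text
14:YAW=np.radians(95.7); E0=np.array([492.9,164.26,107.22]); U0=np.array([492.9,164.26,62.]); H0=22.
t47.8 d20 a10.0 lift0.0 F [-3.7  4.3  0.3] M [ 1.2   1.11 -0.05] gap27.4
t48.2 d20 a15.0 lift0.0 F [-7.8 10.5  0.7] M [ 2.96  2.07 -0.16] gap27.2
t48.6 d20 a20.0 lift0.0 F [-6.2  7.3  2.8] M [ 1.97  1.52 -0.19] gap27.2
```

```bash
sed -i 's/^SH=2.0/SH=0.0/' r3.py; python3 - <<'E'
from r3 import *
movel(*pose(20,23,0.3),max_speed=40);f,s=F();print(np.round(f,2))
sweepA([15,10,5,1],7.3,speed=45)
E
```

```text
[-5.47  7.33  4.6   1.69  1.28 -0.18]
t49.9 a15 rA7.4 [-5.34  7.51 -1.28  2.19  1.43 -0.07]
t50.3 a10 rA7.4 [-4.77  7.28 -0.97  2.01  1.33 -0.04]
t50.7 a5 rA7.4 [-2.36  4.76 -1.23  1.2   0.67 -0.03]
t51.9 a1 rA8.5 [-0.23  0.1   4.13 -0.07  0.11 -0.02]
```

```bash
python3 - <<'E'
from r3 import *
sweepA([-4,-9,-14],8.8,speed=45)
E
```

```text
t53.3 a-4 rA10.1 [-1.29  1.36  2.17  0.33  0.33  0.01]
t54.8 a-9 rA10.4 [ 0.96 -1.87 -0.72 -0.65 -0.41 -0.02]
t56.2 a-14 rA11.0 [ 2.6  -1.33  0.7  -0.52 -0.83 -0.15]
```

Both sides are above their balls with no pull. Lift out with a guard.

```bash
python3 - <<'E'
from r3 import *
p,T=poseA(-14,11.0)
g=movel(p+[0,0,12],T,max_speed=40,guard=4);f,s=F();print(g,s["time"],np.round(f,2),s["eef_pos"]-p)
if not g:
    g=movel(p+[0,0,70],down(YAW),max_speed=120,guard=8);s=read_state();print(g,s["time"],s["ft_force"],s["finger_gap"],s["eef_pos"])
E
```

```text
True 56.85 [ 0.82 -0.8   0.11 -0.43 -0.28 -0.02] [-0.27387629 -0.59578265  1.62591515]
```

```bash
python3 - <<'E'
from r3 import *
s=read_state();p=s["eef_pos"];T=s["tool_rot"]
for dz in(3,7,14):
    movel(p+[0,0,dz],T,max_speed=35);f,s=F();print(dz,s["time"],np.round(f,2))
    if f[2]<-3: break
else:
    movel(p+[0,0,65],down(YAW),max_speed=110);s=read_state();print(s["time"],s["ft_force"],s["finger_gap"],s["eef_pos"])
E
```

```text
3 57.25 [ 0.09  0.05 -0.32 -0.25 -0.13 -0.01]
7 57.6667 [-0.1   0.26 -0.34 -0.25 -0.14  0.01]
14 58.1667 [ 0.07 -0.   -0.72 -0.26 -0.12 -0.  ]
58.7833 [ 0.68952246 -0.75222481 -0.10286035] 27.405707310176943 [495.02363509 158.12784616 186.62866862]
```

```bash
python3 - <<'E'
from h import *
Tr=np.array([559.5,-319.5]);D=down(YAW)
movep([*Tr,150],D);s=read_state();print(s["time"],s["finger_gap"],s["eef_pos"])
movel([*Tr,60],D,max_speed=120)
g=movel([*Tr,46],D,max_speed=25,guard=4);f,s=F();print(g,s["time"],np.round(f,2),s["eef_pos"],s["finger_gap"])
E
```

```text
60.55 26.837554950799763 [ 560.07867474 -318.02894462  150.24845875]
True 62.0583 [-1.    0.05  9.71 -0.    0.26 -0.01] [ 559.73837909 -319.64329363   49.62698809] 27.28876547441455
```

Contact at TCP z = 49.6 mm, where the tray floor was expected. Release and retreat.

```bash
python3 - <<'E'
from h import *
open_gripper();s=read_state();print(s["time"])
p=s["eef_pos"];movel([p[0],p[1],190],max_speed=150)
wait(.2);s=read_state();print(s["time"],s["ft_force"],s["finger_gap"],canlift()[0])
t=camera("scene");c=camera("top");cv2.imwrite("pics/end.png",np.hstack([cv2.resize(t["image"][140:340,90:410],(480,300)),cv2.resize(c["image"][165:265,235:490][:, :],(320,300))]))
P=cloud(t);q=P[150:270,90:200].reshape(-1,3);q=q[(np.hypot(q[:,0]-559.5,q[:,1]+319.5)<45)&(q[:,2]>65)&(q[:,2]<100)];print(len(q),np.median(q,0),q[:,2].max())
E
```

```text
62.6583
63.95 [ 0.29507704  0.20725471 -0.49413068] 84.81860803194122 (0.08, 183)
179 [ 567.88579736 -314.9783615    78.48265516] 83.74810396322243
```

View pics/end.png

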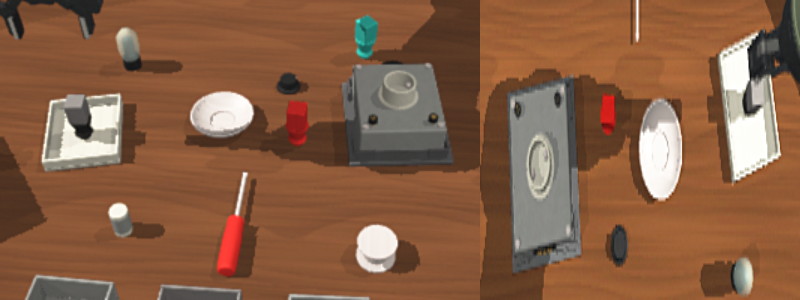

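The bung stands in the rectangular tray at (78,115), the neck is empty at (400,88), the can is down, and the bystanders in view are in place.

```bash
python3 -c "
from workcell import *
print(finish_job(),read_state()['time'])"
```

```text
the job is handed in; nothing more can be done
the job is handed in; nothing more can be done
```

The bung is out of the neck and standing in the rectangular tray. I handed the job in at about 64 s of the 72 s allowed; no verdict was given.

**How it went:** Rocking along x gave side forces that put the ball line at about 115° in the world frame. My first rocks on that line freed one side, but the bung slipped in the pads about the jaw axis and the side caught again. I regripped turned 90°, so the jaws lay nearly along the rocking line. I then rocked to 23° and back under a pull of about 1–2 N. Both sides let go, the bung came out without resistance, and I set it down under a force guard.

**Last checks:**
- **Bung:** upright near the tray's centre, with the handle top about 79 mm above the bench, roughly as expected for standing on the tray floor.
- **Can:** its height differs from the start by 0.1 mm in the scene camera's depth image.
- **Bystanders:** those in the last picture are where they were. The meter and collar were outside that crop, but the arm never went near them.
- **Gripper:** open and clear of everything.

**Open doubts:**
- **Can lift:** during the failed rocks the pull reached about 5.7 N, which could lift the can. The one depth check at such a pull, while the tool was already on its way back down, showed it down (0.1 mm). The earlier high-pull moments, with the tool higher, were not checked, so a brief lift of more than 3 mm, which would fail the job, cannot be ruled out.
- **Set-down force:** the guard was set at 4 N, but contact in the tray settled at about 10 N.

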